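# Tip the walnuts from the scoop into the tin and shut it

### The arm

A 7-joint arm with a two-finger parallel gripper is mounted at the origin on a cart in front of the work surface, level with it; the furniture and walls round the work are solid. World frame = base frame: x ahead of the robot, y to its left, z up, the work surface at z = 0. Lengths are in m, angles in rad, forces in N, time in s.
With the tool pointing down it reaches from about 0.35 to 0.9 m from the base axis. Payload 7.2 kg.
Tool frame: the origin (TCP) lies on the centre line of the jaws, within the pads' length; the fingertips stand bot.tip_reach ahead of it and the grasp point (between the pads) lies 8 mm behind it (bot.tip_reach is the distance from the TCP to the fingertips, in m); z points along the fingers, y is the line along which they close (so a half turn about z gives the same grasp; the last joint's range is limited). The gripper opens to 88 mm and grips with 3 to 60 N. Pads are 20 mm wide; open, the fingers measure 115 mm over their backs; the gripper's body (75 mm by 178 mm) begins 61 mm behind the grasp point.
Start: joints at [1.056, 0.411, -0.013, 1.596, 0.006, 1.134, -0.082], TCP at [0.27, -0.564, 0.234] pointing down, gripper open.
Joint ranges: [-2.95, 2.95], [-0.29, 1.99], [-1.47, 1.44], [0.14, 2.54], [-1.03, 4.17], [0.13, 1.85], [-2.86, 2.86]. Speed limits (rad/s): [2.39, 2.39, 3.01, 3.01, 3.14, 3.14, 3.14].

### API

Orientations are given as a rotation vector (axis times angle).
In Python, from rig import bot, viewer gives the robot as it stands.
- The arm moves only by the shell command python3 -m pendant 'ROWS'. ROWS is JSON, a list of rows, each a list of 5 numbers: the shift along the tool's x, y, z normalised to -1 to 1, where 1 is 20 cm, then the turn about the tool's z normalised to -1 to 1, where 1 is 90 degrees, then the opening, from 0 (shut) to 1 (fully open). A call has 1 to 12 rows; each row is the pose to reach, as a shift and turn from the pose commanded when the call began, along the tool's axes at that moment; what a row does not reach only later rows make up. A row lasts 1/12 s, in which the tool goes at most 41.7 mm and 7.16 degrees, less where a joint would pass 70% of its speed; a pose out of reach is approached as far as the arm can. A call with a number of a shift or a turn outside -1 to 1 is refused whole. A call with a gripper value outside its range is refused whole. The fingers move at their own pace and stop on an object; the grip force is fixed at half the most. Time passes only in rows, so rows that repeat a pose let the fingers close. It gives the time, the measured TCP pose, the force, the opening and the grip force at its end, in the units of the state.
- bot.get_state(): the state, without advancing time (a new reading comes with each control period).
- viewer.snapshot(name): name is "side" or "top"; returns the picture (480x640x3 uint8, red, green, blue); there is no depth.
- viewer.camera_info(name): a dict with "fx", "fy", "cx", "cy" (pixels), "k1" (the pictures are not rectified: a ray, as slopes to the right and down, at radius r is drawn at 1 + k1 r^2 times it, then the intrinsics apply), "origin" and "rotation" of the camera in the world. Camera axes: x right, y down, z forward; pixel columns grow to the right and rows downward; lengths in m; the calibration is good to about 2 mm. A picture is of the moment at which its call begins. camera_info takes no time and is no camera call.
- bot.close_job(): hands the job in; it is judged then, once.
Trained networks look in the newest picture that a camera, given by its name, has taken for a name from the list of things; names that differ only in an ending like _2 or _b are one class to them, and where a whole thing is asked for, a point or a joint stands for the part that bears it (a point fixed in the world has none). Each returns a list of dicts, best first, with "confidence" (0 to 1); they miss things now and then, are a little off and sometimes report something else, mostly with a low value. They report only what shows in the picture. A call takes as long as a camera call.
- viewer.search_frame(camera, target): "xy" ([column, row] in pixels, amid what is visible of it).
- viewer.cut_out(camera, target): "mask" (480x640 bool, what is visible of it) and "xy" ([column, row] in pixels, amid what is visible of it).
- viewer.mark_of(camera, target): "xy" ([column, row] in pixels: a listed point, or the origin of a listed thing).
The state is a dict: "time": time; "joints": joint angles; "joint_vel": joint speeds; "tau": joint torques, N m; "position": TCP position; "ee_rot": TCP orientation; "wrist_force": force on the tool from outside, world axes, zero at the start; "moment": the same for the moment, N m; "opening": finger opening in m; "grip_force": force on a finger pad.
Only numpy, scipy, OpenCV 4.12 (cv2) and the standard library are available. Lean on these libraries where they do the work, as an engineer would, in place of code of your own. Each camera call takes 0.05 s, during which the arm holds its last target. There are 200 camera calls.

### The job

Put the three walnuts from the nut scoop away in the open tin: carry the scoop level, rest the lip of its spout just inside the tin's mouth before you tilt it, and tip all three in with the lip still in the mouth, without touching the walnuts or spilling any on the worktop. Then stand the empty scoop upright on the worktop again and, after that, push the tin's hinged lid fully shut, with the tin left standing upright. Leave the pepper mill and the two lidded jars behind where they are.

Things in the scene. Friction and masses are not known exactly. Their poses are not given: they have to be found in the camera images.
- scoop: Aluminium nut scoop, 188 x 48 x 100 mm, loose, 0.22 kg. Origin on its underside, under the trough's middle; +x to the spout, z up. Trough 42 mm wide inside, three walnuts in file; floor rises 10 degrees to the spout: level it keeps them, they roll out when the nose is tilted down over 15 degrees; 35 empties it. Front foot ends at x = 32 mm; before it the spout (x = 52 to 79, underside 29.5 mm up) overhangs.
- scoop_grip (a point): Grip point on the scoop's black handle: at x = -20, y = 0, z = 90 mm of the scoop, same axes. The handle is a straight bar along the scoop's x over the trough, 18 mm wide, 20 mm tall, from x = -86 to +18 mm; the walnuts below reach up to 60 mm, the trough's walls to 66 mm. Take it from above across its width.
- scoop_lip (a point): Lower front tip of the scoop's turned-down lip, in the middle of its width: at x = 95, y = 0, z = 17.5 mm of the scoop, same axes; 12 mm below the underside of the spout and 16 mm in front of the bend.
- tin: Square grey storage tin, 88 x 88 mm, 100 mm tall, 0.75 kg, loose. Origin at the centre of its underside; z up; +x points to the side of the hinge (away from the robot, within 0.35 rad). Walls 4 mm, inner floor 8 mm above the worktop.
- tin_mouth (a point): Centre of the tin's mouth, at rim height (100 mm above the worktop), axes of the tin. The mouth is 80 x 80 mm inside.
- tin_lid (a joint): Lid hinge of the tin: 0 shut, 1.57 upright, 2.2 rad leaning back (stop); starts open. Hinge line along the tin's y at rim height, 45.5 mm on +x of the mouth's centre. The lid is a flat plate, 92 x 92 x 5 mm, with a 5 mm tab on its free edge; the hinge is slightly stiff (0.045 N m), so the lid stays where it is put.
- tin_lid_edge (a point): Middle of the free edge of the lid, 92 mm from the hinge line.
- pepper_mill: Bystander: wooden pepper mill, 58 mm across, 170 mm tall; origin under its centre.
- jar_c: Bystander: larger white jar with grey lid, 55 mm across, 104 mm tall; origin under its centre.
- jar_a: Bystander: white jar with grey lid, 52 mm across, 92 mm tall; origin under its centre.
- walnut_1: Walnut, a ball of 36 mm, 20 g, loose; origin at its centre. Number 1 of 3 in the scoop's trough, at its closed rear end.
- walnut_2: Walnut, a ball of 36 mm, 20 g, loose; origin at its centre. Number 2 of 3 in the scoop's trough, in the middle.
- walnut_3: Walnut, a ball of 36 mm, 20 g, loose; origin at its centre. Number 3 of 3 in the scoop's trough, nearest the spout.

How it is judged:
By the outcome, as a careful person would: the job done as asked, in the order asked, and still so for the second after the job is handed in, with the robot touching nothing.
It also fails if it takes over 64 s, if anything falls off the work surface, if the arm or the gripper's body presses on something with over 40 N, if the wrist force passes 120 N, or if a joint passes its speed limit or range.

## Working session

There is one attempt and no reset: what is moved stays moved. The work goes in short steps, Python scripts to look and compute and a shell command to move; the robot and the scene stay as the last step left them, time stands still between calls to the robot, and variables do not carry over. Pictures are saved under pics/ and viewed, at most 10 in all, crops included, and the job is handed in when it is done.

```bash
ls; mkdir -p pics; cat > h.py <<'E'
import numpy as np, cv2
from rig import bot, viewer
def ray(cam,xy):
    i=viewer.camera_info(cam); d=np.array([(xy[0]-i["cx"])/i["fx"],(xy[1]-i["cy"])/i["fy"]]); u=d.copy()
    for _ in range(20): u=d/(1+i["k1"]*(u@u))
    R=np.array(i["rotation"]).reshape(3,3); v=R@np.array([u[0],u[1],1.0])
    return np.array(i["origin"]),v
def at_z(cam,xy,z):
    o,v=ray(cam,xy); return o+v*(z-o[2])/v[2]
def tri(a,b):
    A=np.zeros((3,3));y=np.zeros(3)
    for o,v in (a,b):
        v=v/np.linalg.norm(v);P=np.eye(3)-np.outer(v,v);A+=P;y+=P@o
    return np.linalg.solve(A,y)
def snap(cam,name=None):
    im=viewer.snapshot(cam)
    if name: cv2.imwrite(f"pics/{name}.png",cv2.cvtColor(im,cv2.COLOR_RGB2BGR))
    return im
def marks(t,show=True):
    r={c:viewer.mark_of(c,t) for c in("top","side")}
    return r
E
python3 - <<'E'
from h import *
snap("top","t0");snap("side","s0")
for c in("top","side"): i=viewer.camera_info(c);print(c,np.round(i["origin"],3),np.round(i["rotation"],2).tolist(),i["fx"])
H={"scoop":0,"scoop_grip":.09,"scoop_lip":.0175,"tin":0,"tin_mouth":.1,"tin_lid_edge":None,"pepper_mill":0,"jar_c":0,"jar_a":0}
for t,z in H.items():
    r=marks(t);best=[]
    for c in r:
        for d in r[c][:2]:
            print(t,c,np.round(d["xy"],1),round(d["confidence"],2),np.round(at_z(c,d["xy"],z),3) if z is not None else "")
    if r["top"] and r["side"]: print("   tri",np.round(tri(ray("top",r["top"][0]["xy"]),ray("side",r["side"][0]["xy"])),3))
s=bot.get_state();print(s);print(bot.tip_reach)
E
```

```text
pics
top [0.474 0.03  0.927] [-2.19, 2.19, -0.08] 434.8470725184128
side [0.391 0.812 0.704] [-0.27, 2.72, -1.37] 489.71456904589354Traceback (most recent call last):
  File "<stdin>", line 9, in <module>
  File "h.py", line 9, in at_z
    o,v=ray(cam,xy); return o+v*(z-o[2])/v[2]
        ~~~^^^^^^^^
  File "h.py", line 6, in ray
    R=np.array(i["rotation"]).reshape(3,3); v=R@np.array([u[0],u[1],1.0])
ValueError: cannot reshape array of size 3 into shape (3,3)
```

Rotation is a rotation vector.

```bash
sed -i 's/R=np.array(i\["rotation"\]).reshape(3,3)/R=cv2.Rodrigues(np.array(i["rotation"],float))[0]/' h.py
python3 - <<'E'
from h import *
H={"scoop":0,"scoop_grip":.09,"scoop_lip":.0175,"tin":0,"tin_mouth":.1,"tin_lid_edge":None,"pepper_mill":0,"jar_c":0,"jar_a":0}
snap("top");snap("side")
for t,z in H.items():
    r=marks(t)
    for c in r:
        for d in r[c][:2]:
            print(t,c,np.round(d["xy"],1),round(d["confidence"],2),np.round(at_z(c,d["xy"],z),3) if z is not None else "")
    if r["top"] and r["side"]: print("   tri",np.round(tri(ray("top",r["top"][0]["xy"]),ray("side",r["side"][0]["xy"])),3))
s=bot.get_state();print({k:np.round(v,3).tolist() for k,v in s.items()});print(bot.tip_reach)
E
```

```text
scoop top [268. 258.] 0.71 [0.507 0.124 0.   ]
scoop top [430.  266.4] 0.58 [ 0.487 -0.224  0.   ]
scoop side [337.1 314.1] 0.56 [0.503 0.122 0.   ]
   tri [0.505 0.123 0.002]
scoop_grip top [255.9 255.8] 0.76 [0.508 0.138 0.09 ]
scoop_grip top [241.4 187.2] 0.32 [0.642 0.167 0.09 ]
scoop_lip top [312.3 275.8] 0.63 [0.469 0.029 0.017]
scoop_lip side [361.7 285.7] 0.9 [0.465 0.047 0.017]
   tri [0.467 0.029 0.002]
tin top [412.8 265.6] 0.69 [ 0.489 -0.186  0.   ]
tin side [364.5 226.9] 0.63 [ 0.49  -0.192  0.   ]
   tri [ 0.489 -0.185  0.005]
tin_mouth top [430.9 261.7] 0.6 [ 0.495 -0.198  0.1  ]
tin_mouth top [267.4 260.1] 0.45 [0.499 0.115 0.1  ]
tin_mouth side [366.8 192.5] 0.93 [ 0.49  -0.193  0.1  ]
   tri [ 0.493 -0.2    0.096]
tin_lid_edge top [432.5 219.5] 0.87 
tin_lid_edge side [337.9 153.9] 0.58 
   tri [ 0.561 -0.174  0.204]
pepper_mill top [322.1 182.7] 0.71 [0.669 0.007 0.   ]
pepper_mill side [274.9 266.1] 0.91 [0.667 0.001 0.   ]
   tri [0.666 0.007 0.005]
jar_c top [279.3 186.6] 0.95 [0.661 0.1   0.   ]
jar_c top [246.3 190.2] 0.74 [0.653 0.171 0.   ]
jar_c side [265.3 294.4] 0.97 [0.661 0.095 0.   ]
jar_c side [258.1 326. ] 0.94 [0.648 0.185 0.   ]
   tri [0.66  0.099 0.004]
jar_a top [279.3 186.6] 0.95 [0.661 0.1   0.   ]
jar_a top [246.3 190.2] 0.74 [0.653 0.171 0.   ]
jar_a side [265.3 294.4] 0.97 [0.661 0.095 0.   ]
jar_a side [258.1 326. ] 0.94 [0.648 0.185 0.   ]
   tri [0.66  0.099 0.004]
{'time': 1.2, 'joints': [1.056, 0.411, -0.013, 1.596, 0.006, 1.134, -0.082], 'joint_vel': [0.002, -0.001, -0.0, 0.0, -0.0, 0.001, 0.001], 'tau': [-0.0, -58.776, 0.641, -29.139, -0.054, 0.011, 0.0], 'position': [0.27, -0.564, 0.234], 'ee_rot': [3.063, 0.696, 0.0], 'wrist_force': [0.243, -0.119, -0.346], 'moment': [-0.007, -0.013, 0.003], 'grip_force': 0.0, 'opening': 0.088}
0.011
```

View pics/t0.png

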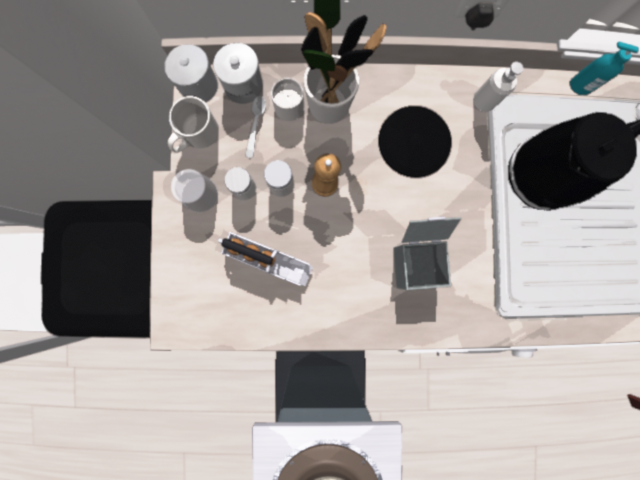

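View pics/s0.png

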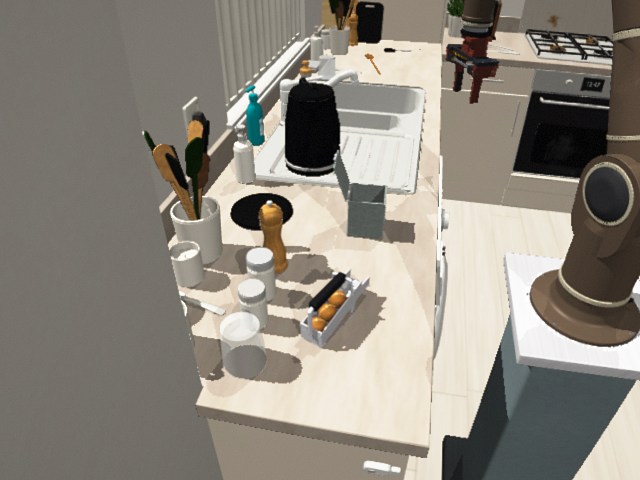

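```bash
python3 - <<'E'
from h import *
im=cv2.imread("pics/t0.png")
c=im[205:300,200:470]; cv2.imwrite("pics/c0.png",cv2.resize(c,None,fx=2.9,fy=2.9,interpolation=cv2.INTER_CUBIC))
g=im[225:285,210:290].max(2)<60
n,l,st,ce=cv2.connectedComponentsWithStats(g.astype(np.uint8))
k=1+st[1:,4].argmax(); ys,xs=np.where(l==k); rect=cv2.minAreaRect(np.c_[xs+210,ys+225].astype(np.float32)); print(st[k],rect)
b=cv2.boxPoints(rect); 
P=[at_z("top",p,.1)[:2] for p in b]; print(np.round(P,3))
e=sorted([(np.linalg.norm(P[i]-P[(i+1)%4]),i) for i in range(4)]); i=e[-1][1]; d=P[(i+1)%4]-P[i]; print(e[-1],e[0],np.degrees(np.arctan2(d[1],d[0])), np.mean(P,0))
E
```

```text
[ 12  15  51  25 398] ((247.1034698486328, 251.7413787841797), (52.73747253417969, 8.356289863586426), 21.801410675048828)
[[0.527 0.204]
 [0.542 0.198]
 [0.504 0.104]
 [0.489 0.11 ]]
(np.float64(0.1013716813525442), 1) (np.float64(0.015872691412289912), 2) -111.89972637302303 [0.51531805 0.15370895]
```

View pics/c0.png

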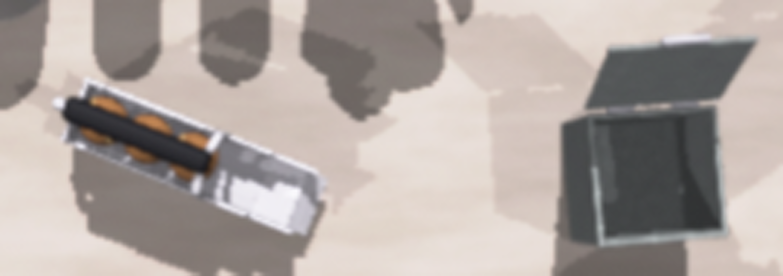

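```bash
python3 - <<'E'
from h import *
C=[(600,243),(726,236),(714,108),(588,118)]
P=np.array([at_z("top",(200+a/2.9,205+b/2.9),.1)[:2] for a,b in C]);print(np.round(P,3),P.mean(0))
for i in range(4): d=P[(i+1)%4]-P[i];print(np.linalg.norm(d),np.degrees(np.arctan2(d[1],d[0])))
E
```

```text
[[ 0.443 -0.151]
 [ 0.447 -0.236]
 [ 0.532 -0.229]
 [ 0.526 -0.144]] [ 0.48690181 -0.19002913]
0.08470959423855332 -87.48362862867005
0.08521758803339625 4.21229520177252
0.08526833308584637 94.23488422027962
0.08267912609189591 -175.37479184271226
```

```bash
python3 -m pendant '[[0.93,-0.94,-0.35,0,1],[0.93,-0.94,-0.35,0,1],[0.93,-0.94,-0.35,0,1],[0.93,-0.94,-0.35,0,1],[0.93,-0.94,-0.35,0,1],[0.93,-0.94,-0.35,0,1],[0.93,-0.94,-0.35,0,1],[0.93,-0.94,-0.35,0,1]]'
python3 -m pendant '[[0.93,-0.94,0,0,1],[0.93,-0.94,0,0,1],[0.93,-0.94,0,0,1],[0.93,-0.94,0,0,1],[0.93,-0.94,0,0,1],[0.93,-0.94,0,0,1],[0.93,-0.94,0,0,1],[0.93,-0.94,0,0,1]]'
python3 -m pendant '[[0.93,-0.94,0,-0.471,1],[0.93,-0.94,0,-0.471,1],[0.93,-0.94,0,-0.471,1],[0.93,-0.94,0,-0.471,1],[0.93,-0.94,0,-0.471,1],[0.93,-0.94,0,-0.471,1],[0.93,-0.94,0,-0.471,1],[0.93,-0.94,0,-0.471,1],[0.93,-0.94,0,-0.471,1]]'
cat >> h.py <<'E'
def to(xyz,head=None):
    """print normalised tool shift/turn from the present pose to world TCP xyz, tool-x heading (deg)"""
    s=bot.get_state(); R=cv2.Rodrigues(np.array(s["ee_rot"],float))[0]; p=np.array(s["position"])
    h=np.degrees(np.arctan2(R[1,0],R[0,0]))
    t=0 if head is None else -((head-h+180)%360-180)/90
    print("at",np.round(p,4),"head",round(h,2),"tilt",np.round(R[:,2],3),"shift",np.round(R.T@(np.array(xyz)-p)/.2,3),"turn",round(t,3),"open",round(s["opening"],4),"grip",round(s["grip_force"],1),"F",np.round(s["wrist_force"],1),"t",s["time"])
E
python3 -c "
from h import *
to([.5287,.187,.084],68)"
```

```text
time: 1.87
position: [0.3594, -0.309, 0.3057]
ee_rot: [3.06, 0.707, 0.005]
wrist_force: [0.9, 0.1, 1.0]
opening: 0.0874
grip_force: 0.0
time: 2.53
position: [0.4442, -0.0602, 0.3038]
ee_rot: [-3.061, -0.705, -0.002]
wrist_force: [0.6, 0.0, 0.4]
opening: 0.0875
grip_force: 0.0
time: 3.28
position: [0.53, 0.1849, 0.3028]
ee_rot: [-2.605, -1.756, 0.002]
wrist_force: [0.9, -0.9, -0.1]
opening: 0.0877
grip_force: 0.0
at [0.53   0.1849 0.3028] head 67.95 tilt [-0.001 -0.001 -1.   ] shift [ 0.009 -0.009  1.094] turn -0.001 open 0.0877 grip 0.0 F [ 0.9 -0.9 -0.1] t 3.2833
```

```bash
python3 -m pendant '[[0.01,-0.01,0.2,0,0.5],[0.01,-0.01,0.4,0,0.5],[0.01,-0.01,0.6,0,0.5],[0.01,-0.01,0.8,0,0.5],[0.01,-0.01,0.85,0,0.5],[0.01,-0.01,0.85,0,0.5],[0.01,-0.01,0.85,0,0.5]]'
python3 - <<'E'
from h import *
to([.5287,.187,.084],68)
im=snap("side","s1"); t=snap("top","t1")
a=cv2.resize(im[220:400,240:440],(440,396)); b=cv2.resize(t[190:310,190:340],(360,288))
b=cv2.copyMakeBorder(b,0,108,0,0,cv2.BORDER_CONSTANT); cv2.imwrite("pics/g1.png",cv2.cvtColor(np.hstack([a,b]),cv2.COLOR_RGB2BGR))
E
```

```text
time: 3.87
position: [0.5293, 0.1875, 0.1349]
ee_rot: [2.606, 1.754, 0.0]
wrist_force: [0.4, 0.5, 0.7]
opening: 0.0457
grip_force: 0.0
at [0.5293 0.1875 0.1349] head 67.88 tilt [ 0.001 -0.    -1.   ] shift [-0.004 -0.002  0.254] turn -0.001 open 0.0457 grip 0.0 F [0.4 0.5 0.7] t 3.8667
```

View pics/g1.png

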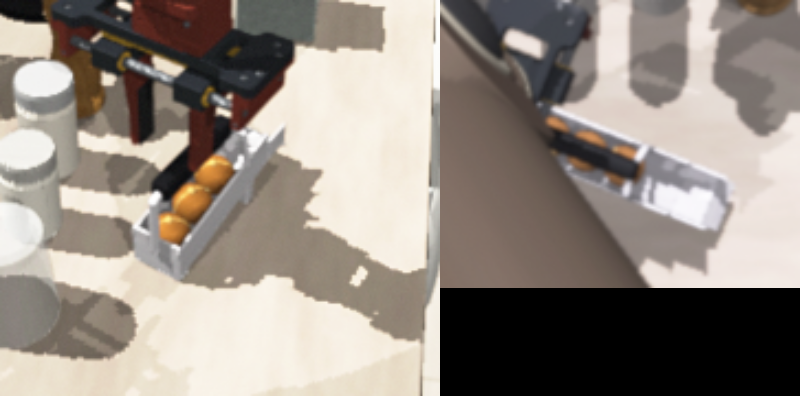

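```bash
python3 -m pendant '[[0,0,0.13,0,0.5],[0,0,0.25,0,0.5],[0,0,0.25,0,0.3],[0,0,0.25,0,0.22],[0,0,0.25,0,0.22],[0,0,0.25,0,0.19],[0,0,0.25,0,0.19],[0,0,0.25,0,0.19]]'
python3 -m pendant '[[0,0,0,0,0.15],[0,0,0,0,0.15]]'
python3 -m pendant '[[0,0,0,0,0.1],[0,0,0,0,0.1]]'
```

```text
time: 4.63
position: [0.5298, 0.1891, 0.0855]
ee_rot: [2.604, 1.756, 0.005]
wrist_force: [0.7, -0.8, 7.5]
opening: 0.018
grip_force: 30.0
time: 4.8
position: [0.5298, 0.1891, 0.0855]
ee_rot: [2.604, 1.756, 0.005]
wrist_force: [0.3, -0.9, 8.0]
opening: 0.0178
grip_force: 30.0
time: 4.97
position: [0.5298, 0.1891, 0.0854]
ee_rot: [2.604, 1.756, 0.005]
wrist_force: [0.5, -0.6, 7.6]
opening: 0.0177
grip_force: 30.0
```

```bash
python3 -m pendant '[[0,0,-0.02,0,0],[0,0,-0.04,0,0],[0,0,-0.06,0,0],[0,0,-0.08,0,0],[0,0,-0.08,0,0],[0,0,-0.08,0,0]]'
python3 - <<'E'
from h import *
to([0,0,0]);s=bot.get_state();print(np.round(s["moment"],3))
im=snap("side","s2");cv2.imwrite("pics/g2.png",cv2.cvtColor(cv2.resize(im[220:400,240:440],(660,594),interpolation=cv2.INTER_CUBIC),cv2.COLOR_RGB2BGR))
for t in("scoop_lip","scoop"):
  for d in viewer.mark_of("side",t)[:2]: print(t,d)
E
```

```text
time: 5.47
position: [0.5286, 0.1887, 0.0999]
ee_rot: [2.605, 1.756, 0.001]
wrist_force: [0.2, 0.2, -2.9]
opening: 0.0174
grip_force: 30.0
at [0.5286 0.1887 0.0999] head 67.98 tilt [ 0.  0. -1.] shift [-1.865 -2.097  0.498] turn 0 open 0.0174 grip 30.0 F [ 0.2  0.2 -2.9] t 5.4667
[ 0.141 -0.082 -0.042]
scoop_lip {'xy': [364.7, 279.5], 'confidence': 0.92}
scoop {'xy': [335.4, 309.2], 'confidence': 0.57}
```

View pics/g2.png

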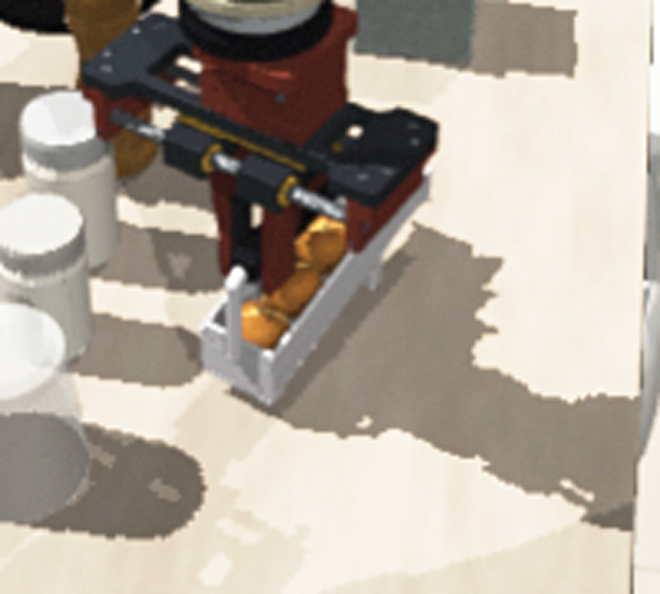

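```bash
python3 -m pendant '[[0,0,0.03,0,0],[0,0,0.06,0,0],[0,0,0.07,0,0],[0,0,0.075,0,0],[0,0,0.075,0,0],[0,0,0.075,0,0.35],[0,0,0.075,0,0.35],[0,0,0.075,0,0.35],[0,0,0.03,0,0.35],[0.06,0,-0.03,0,0.35],[0.06,0,-0.03,0,0.35],[0.06,0,-0.03,0,0.35]]'
python3 - <<'E'
from h import *
to([.5298+.012*.3746,.1891+.012*.927,.105],68)
snap("side")
for d in viewer.mark_of("side","scoop_lip")[:2]: print(d)
E
```

```text
time: 6.62
position: [0.5334, 0.2005, 0.1063]
ee_rot: [2.604, 1.758, 0.003]
wrist_force: [0.1, -1.3, -1.0]
opening: 0.0307
grip_force: 0.0
at [0.5334 0.2005 0.1063] head 68.04 tilt [ 0.002  0.001 -1.   ] shift [0.    0.005 0.007] turn 0.0 open 0.0307 grip 0.0 F [ 0.1 -1.3 -1. ] t 6.6167
{'xy': [361.8, 284.8], 'confidence': 0.79}
```

Released and level again. Now the reduced-patch rear grip, with a small test lift.

```bash
python3 -m pendant '[[0,0,0.015,0,0.2],[0,0,0.015,0,0],[0,0,0.015,0,0],[0,0,0.015,0,0],[0,0,0.015,0,0]]'
python3 -m pendant '[[0,0,-0.02,0,0],[0,0,-0.04,0,0],[0,0,-0.06,0,0],[0,0,-0.06,0,0],[0,0,-0.06,0,0],[0,0,-0.06,0,0]]'
python3 - <<'E'
from h import *
to([0,0,0]);s=bot.get_state();print(np.round(s["moment"],3))
snap("side");snap("top")
L=viewer.mark_of("side","scoop_lip")[0]["xy"];T=viewer.mark_of("top","scoop_lip")
print(L,[(d["xy"],d["confidence"]) for d in T[:2]]); print(tri(ray("side",L),ray("top",T[0]["xy"])))
E
```

```text
time: 7.13
position: [0.5326, 0.1994, 0.1022]
ee_rot: [-2.605, -1.756, 0.002]
wrist_force: [0.1, -0.2, -2.0]
opening: 0.0177
grip_force: 30.0
time: 7.63
position: [0.533, 0.1998, 0.1147]
ee_rot: [2.605, 1.756, 0.0]
wrist_force: [0.5, 0.1, -3.9]
opening: 0.0176
grip_force: 30.0
at [0.533  0.1998 0.1147] head 67.99 tilt [ 0. -0. -1.] shift [-1.925 -2.096  0.573] turn 0 open 0.0176 grip 30.0 F [ 0.5  0.1 -3.9] t 7.6333
[ 0.111 -0.111 -0.021]
[362.8, 282.2] [([308.1, 277.2], 0.88), ([250.2, 253.7], 0.25)]
[0.46460939 0.03795288 0.01972211]
```

```bash
python3 -m pendant '[[0,0,-0.03,0,0],[0,0,-0.08,0,0],[0,0,-0.14,0,0],[0,0,-0.20,0,0],[0,0,-0.26,0,0],[0,0,-0.32,0,0],[0,0,-0.38,0,0],[0,0,-0.44,0,0],[0,0,-0.49,0,0],[0,0,-0.52,0,0],[0,0,-0.53,0,0],[0,0,-0.53,0,0]]'
python3 - <<'E'
from h import *
to([.4744,.0045,.22],94)
snap("top"); im=snap("side")
L=viewer.mark_of("side","scoop_lip")[0]["xy"];T=viewer.mark_of("top","scoop_lip")
print(L,[(d["xy"],d["confidence"]) for d in T[:2]]); print(tri(ray("side",L),ray("top",T[0]["xy"])))
cv2.imwrite("pics/g3.png",cv2.cvtColor(cv2.resize(im[140:380,220:460],(600,600),interpolation=cv2.INTER_CUBIC),cv2.COLOR_RGB2BGR))
E
```

```text
time: 8.83
position: [0.5331, 0.1998, 0.221]
ee_rot: [2.605, 1.756, 0.001]
wrist_force: [-0.3, 0.4, -3.3]
opening: 0.018
grip_force: 30.0
at [0.5331 0.1998 0.221 ] head 67.98 tilt [ 0.001  0.    -1.   ] shift [-1.015  0.094  0.005] turn -0.289 open 0.018 grip 30.0 F [-0.3  0.4 -3.3] t 8.8333
[367.6, 243.2] [([241.7, 250.9], 0.64), ([242.7, 253.6], 0.61)]
[0.4806052  0.14528363 0.20444888]
```

View pics/g3.png

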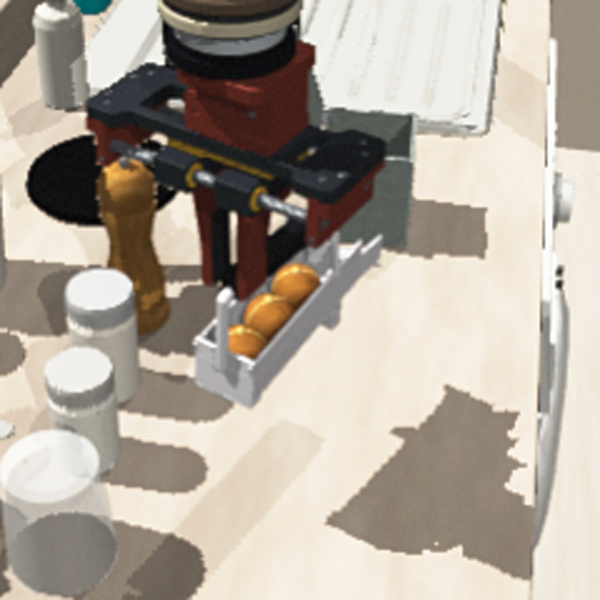

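```bash
cat >> h.py <<'E'
def pitch(cam="side",xy=None,ang0=np.arctan2(-.0847,.180)):
    s=bot.get_state();R=cv2.Rodrigues(np.array(s["ee_rot"],float))[0];p=np.array(s["position"])
    xy=xy or viewer.mark_of(cam,"scoop_lip")[0]["xy"]
    u=-R[:,0];n=R[:,1];o,v=ray(cam,xy);q=o+v*((p-o)@n)/(v@n);d=q-p
    print("lip world",np.round(q,4),"along",round(d@u,4),"dz",round(d[2],4),"dist",round(np.hypot(d@u,d[2]),4),"nose down deg",round(np.degrees(ang0-np.arctan2(d[2],d@u)),1))
E
python3 -c "
from h import *
pitch('side',[367.6,243.2]);pitch('side',[372,236])"
python3 -m pendant '[[-0.05,0.005,0,-0.02,0],[-0.13,0.012,0,-0.05,0],[-0.21,0.02,0,-0.08,0],[-0.30,0.03,0,-0.11,0],[-0.39,0.036,0,-0.14,0],[-0.48,0.045,0,-0.17,0],[-0.57,0.053,0,-0.2,0],[-0.66,0.061,0,-0.23,0],[-0.75,0.07,0,-0.26,0],[-0.82,0.076,0,-0.289,0],[-0.86,0.08,0,-0.289,0],[-0.88,0.082,0,-0.289,0]]'
python3 - <<'E'
from h import *
to([.4744,.0045,.22],94)
snap("side");pitch()
E
```

```text
lip world [0.4606 0.0218 0.111 ] along 0.1917 dz -0.1089 dist 0.2205 nose down deg 4.4
lip world [0.4541 0.0057 0.1184] along 0.2091 dz -0.1014 dist 0.2324 nose down deg 0.7
time: 10.03
position: [0.4817, 0.0292, 0.2203]
ee_rot: [-2.146, -2.294, 0.001]
wrist_force: [-0.6, -0.1, -3.6]
opening: 0.0176
grip_force: 30.0
at [0.4817 0.0292 0.2203] head 93.83 tilt [-0.001 -0.    -1.   ] shift [-0.121 -0.045  0.002] turn -0.002 open 0.0176 grip 30.0 F [-0.6 -0.1 -3.6] t 10.0333
lip world [ 0.5152 -0.4739 -0.1062] along 0.5041 dz -0.3266 dist 0.6007 nose down deg 7.7
```

```bash
python3 - <<'E'
from h import *
t=snap("top","t4"); im=snap("side","s4")
for c in("top","side"):
  for k in("scoop_lip","tin_mouth"): print(c,k,[(d["xy"],d["confidence"]) for d in viewer.mark_of(c,k)[:3]])
a=cv2.resize(im[130:290,270:430],(400,400),interpolation=cv2.INTER_CUBIC);b=cv2.resize(t[200:320,340:460],(400,400),interpolation=cv2.INTER_CUBIC)
cv2.imwrite("pics/g4.png",cv2.cvtColor(np.hstack([a,b]),cv2.COLOR_RGB2BGR))
E
```

```text
top scoop_lip [([402.3, 263.5], 0.76)]
top tin_mouth [([429.4, 264.3], 0.93)]
side scoop_lip [([364.5, 200.7], 0.85)]
side tin_mouth [([366.1, 192.9], 0.8), ([366.2, 223.2], 0.38)]
```

View pics/g4.png

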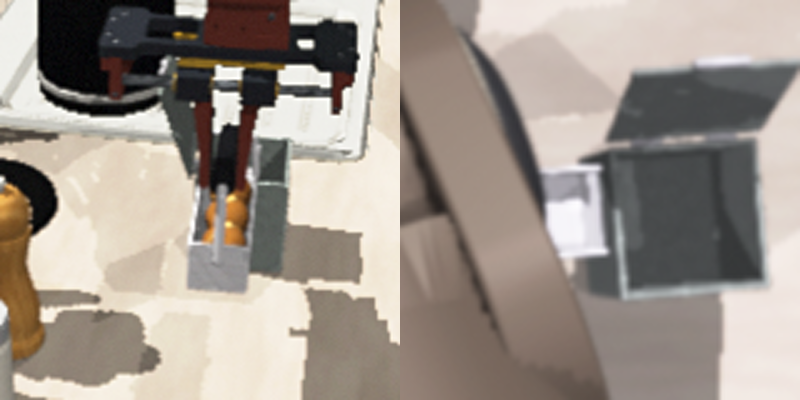

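```bash
python3 - <<'E'
from h import *
for z in(.11,.12,.135,.15): print(z,at_z("top",(402,263.5),z))
print(tri(ray("top",(402.3,263.5)),ray("side",(364.5,200.7))))
print("mouth",at_z("top",(429.4,264.3),.1),at_z("side",(366.1,192.9),.1))
a=at_z("top",(340+.3*203,200+.3*168),.14);b=at_z("top",(340+.3*207,200+.3*256),.14);print(a,b)
E
```

```text
0.11 [ 0.49128273 -0.14014942  0.11      ]
0.12 [ 0.49107535 -0.13806999  0.12      ]
0.135 [ 0.49076426 -0.13495086  0.135     ]
0.15 [ 0.49045318 -0.13183172  0.15      ]
[ 0.49005986 -0.14116993  0.10847443]
mouth [ 0.48960054 -0.1953812   0.1       ] [ 0.49115895 -0.19044964  0.1       ]
[ 0.51453663 -0.13228749  0.14      ] [ 0.46650634 -0.13372044  0.14      ]
```

```bash
python3 -m pendant '[[0,0,-0.04,0,0],[0,0,-0.09,0,0],[0,0,-0.12,0,0],[-0.03,0,-0.12,0,0],[-0.08,0,-0.12,0,0],[-0.13,0,-0.12,0,0],[-0.17,0,-0.12,0,0],[-0.18,0,-0.12,0,0],[-0.18,0,-0.12,0,0]]'
python3 - <<'E'
from h import *
to([0,0,0])
t=snap("top","t5")
print([(d["xy"],d["confidence"]) for d in viewer.mark_of("top","scoop_lip")[:3]])
cv2.imwrite("pics/g5.png",cv2.cvtColor(cv2.resize(t[200:320,340:460],(400,400),interpolation=cv2.INTER_CUBIC),cv2.COLOR_RGB2BGR))
E
```

```text
time: 11.18
position: [0.4846, -0.0068, 0.2443]
ee_rot: [-2.145, -2.295, 0.001]
wrist_force: [-0.4, 0.2, -3.7]
opening: 0.0179
grip_force: 30.0
at [ 0.4846 -0.0068  0.2443] head 93.87 tilt [-0.001 -0.    -1.   ] shift [ 0.197 -2.414  1.223] turn 0 open 0.0179 grip 30.0 F [-0.4  0.2 -3.7] t 11.1833
[]
```

```bash
python3 -m pendant '[[0,0,0.04,0,0],[0,0,0.1,0,0],[0,0,0.16,0,0],[0,0,0.20,0,0],[0,0,0.22,0,0],[0,0,0.22,0,0],[0,0,0.22,0,0]]'
python3 -m pendant '[[0,0,0.01,0,0],[0,0,0.02,0,0],[0,0,0.03,0,0],[0,0,0.03,0,0]]'
python3 -m pendant '[[0,0,0.01,0,0],[0,0,0.02,0,0],[0,0,0.03,0,0],[0,0,0.03,0,0]]'
python3 -m pendant '[[0,0,0.01,0,0],[0,0,0.02,0,0],[0,0,0.03,0,0],[0,0,0.03,0,0]]'
python3 - <<'E'
from h import *
s=bot.get_state();print(np.round(s["moment"],3))
snap("top")
print([(d["xy"],d["confidence"]) for d in viewer.mark_of("top","scoop_lip")[:3]])
E
```

```text
time: 11.87
position: [0.4848, -0.0051, 0.2007]
ee_rot: [-2.142, -2.298, -0.0]
wrist_force: [-0.5, 0.3, -3.0]
opening: 0.0179
grip_force: 30.0
time: 12.2
position: [0.4846, -0.0055, 0.1944]
ee_rot: [-2.143, -2.297, 0.0]
wrist_force: [-0.7, -0.6, -3.8]
opening: 0.0177
grip_force: 30.0
time: 12.53
position: [0.4847, -0.0054, 0.1884]
ee_rot: [2.142, 2.298, -0.0]
wrist_force: [0.4, -1.2, -2.1]
opening: 0.0178
grip_force: 30.0
time: 12.87
position: [0.4848, -0.0053, 0.1824]
ee_rot: [-2.142, -2.298, -0.0]
wrist_force: [0.4, 1.1, -0.5]
opening: 0.0176
grip_force: 30.0
[ 0.02  -0.148  0.001]
[]
```

```bash
python3 - <<'E'
from h import *
t=snap("top");im=snap("side")
a=cv2.resize(im[110:270,270:430],(400,400),interpolation=cv2.INTER_CUBIC);b=cv2.resize(t[210:310,360:460],(400,400),interpolation=cv2.INTER_CUBIC)
cv2.imwrite("pics/g6.png",cv2.cvtColor(np.hstack([a,b]),cv2.COLOR_RGB2BGR))
E
```

View pics/g6.png

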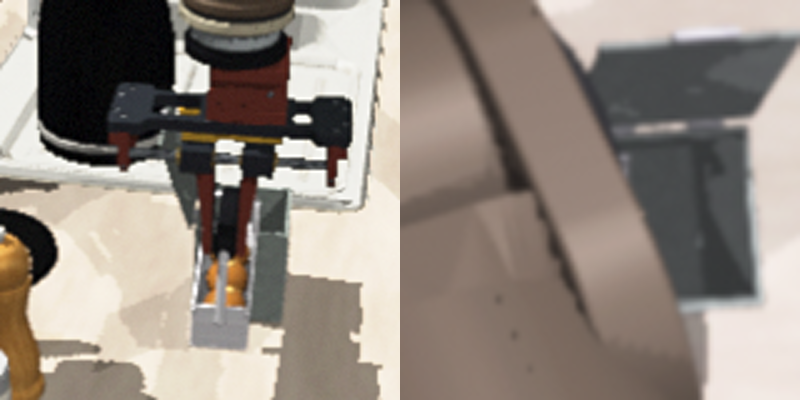

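```bash
python3 -m pendant '[[0,0,-0.13,0,0],[0,0,-0.13,0,0],[0,0,-0.13,0,0],[0,0,-0.13,0,0]]'
python3 -m pendant '[[0,0,0.01,0,0],[0,0,0.02,0,0],[0,0,0.03,0,0],[0,0,0.03,0,0]]'
python3 -m pendant '[[0,0,0.01,0,0],[0,0,0.02,0,0],[0,0,0.03,0,0],[0,0,0.03,0,0]]'
python3 -m pendant '[[0,0,0.01,0,0],[0,0,0.02,0,0],[0,0,0.03,0,0],[0,0,0.03,0,0]]'
```

```text
time: 13.4
position: [0.4843, -0.0058, 0.208]
ee_rot: [-2.143, -2.297, 0.001]
wrist_force: [-1.4, -0.8, -3.9]
opening: 0.0178
grip_force: 30.0
time: 13.73
position: [0.4843, -0.0056, 0.2017]
ee_rot: [-2.142, -2.297, 0.002]
wrist_force: [0.5, -1.7, -2.5]
opening: 0.0177
grip_force: 30.0
time: 14.07
position: [0.4848, -0.0053, 0.1965]
ee_rot: [2.142, 2.298, 0.0]
wrist_force: [-0.7, 0.5, -1.9]
opening: 0.0176
grip_force: 30.0
time: 14.4
position: [0.4846, -0.0053, 0.1903]
ee_rot: [-2.142, -2.298, 0.0]
wrist_force: [-0.8, 0.1, -0.9]
opening: 0.0177
grip_force: 30.0
```

```bash
python3 -m pendant '[[-0.04,0,-0.11,0,0],[-0.04,0,-0.11,0,0],[-0.04,0,-0.11,0,0],[-0.04,0,-0.1,0,0],[-0.04,0,-0.09,0,0],[-0.04,0,-0.08,0,0],[-0.04,0,-0.08,0,0]]'
python3 -c "
from h import *
to([0,0,0]);print(np.round(bot.get_state()['moment'],3));snap('side','s7')"
```

```text
time: 14.98
position: [0.4848, -0.0133, 0.2056]
ee_rot: [-2.141, -2.297, 0.001]
wrist_force: [-0.4, -1.6, -2.5]
opening: 0.0177
grip_force: 30.0
at [ 0.4848 -0.0133  0.2056] head 94.02 tilt [-0.001  0.    -1.   ] shift [ 0.236 -2.412  1.032] turn 0 open 0.0177 grip 30.0 F [-0.4 -1.6 -2.5] t 14.9833
[ 0.01  -0.093  0.052]
```

```bash
python3 -m pendant '[[-0.05,0,-0.11,0,0],[-0.05,0,-0.11,0,0],[-0.05,0,-0.11,0,0],[-0.05,0,-0.1,0,0],[-0.05,0,-0.09,0,0],[-0.05,0,-0.08,0,0],[-0.05,0,-0.07,0,0],[-0.05,0,-0.07,0,0]]'
python3 - <<'E'
from h import *
to([0,0,0]);print(np.round(bot.get_state()['moment'],3));im=snap('side','s8')
print([(d["xy"],d["confidence"]) for d in viewer.mark_of("side","walnut_1")])
a=cv2.resize(cv2.imread("pics/s7.png")[110:270,270:430],(400,400),interpolation=cv2.INTER_CUBIC)
b=cv2.cvtColor(cv2.resize(im[110:270,270:430],(400,400),interpolation=cv2.INTER_CUBIC),cv2.COLOR_RGB2BGR)
cv2.imwrite("pics/g8.png",np.hstack([a,b]))
E
```

```text
time: 15.7
position: [0.4857, -0.0233, 0.2199]
ee_rot: [-2.142, -2.298, 0.001]
wrist_force: [0.7, 0.2, -2.8]
opening: 0.0175
grip_force: 30.0
at [ 0.4857 -0.0233  0.2199] head 94.02 tilt [-0.001  0.    -1.   ] shift [ 0.286 -2.413  1.102] turn 0 open 0.0175 grip 30.0 F [ 0.7  0.2 -2.8] t 15.7
[-0.066 -0.071  0.02 ]
[([365.4, 202.2], 0.61), ([336.2, 155.5], 0.33)]
```

View pics/g8.png

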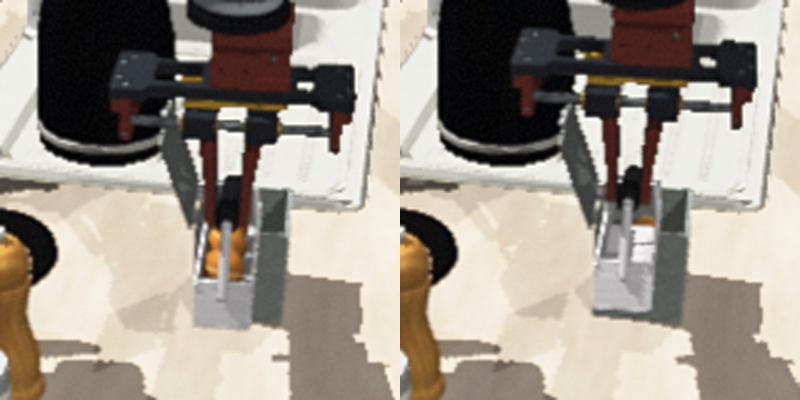

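```bash
python3 -m pendant '[[-0.06,0,-0.11,0,0],[-0.06,0,-0.11,0,0],[-0.06,0,-0.11,0,0],[-0.06,0,-0.1,0,0],[-0.06,0,-0.09,0,0],[-0.06,0,-0.08,0,0],[-0.06,0,-0.08,0,0]]'
python3 -m pendant '[[-0.05,0,-0.08,0,0],[-0.05,0,-0.08,0,0],[-0.05,0,-0.08,0,0],[-0.05,0,-0.07,0,0],[-0.05,0,-0.06,0,0],[-0.05,0,-0.05,0,0],[-0.05,0,-0.05,0,0]]'
python3 - <<'E'
from h import *
to([0,0,0]);print(np.round(bot.get_state()['moment'],3));im=snap('side','s9');snap("top","t9")
for c in("side","top"):
  for d in viewer.cut_out(c,"walnut_1"): print(c,d["xy"],d["confidence"],d["mask"].sum())
hsv=cv2.cvtColor(im,cv2.COLOR_RGB2HSV);m=(hsv[...,0]>8)&(hsv[...,0]<22)&(hsv[...,1]>150)&(hsv[...,2]>80);m[:,:300]=0;m[:,420:]=0;m[:110]=0;m[280:]=0
ys,xs=np.where(m);print(m.sum(),(xs.min(),xs.max(),ys.min(),ys.max()) if m.any() else "")
E
```

```text
time: 16.38
position: [0.4862, -0.035, 0.2356]
ee_rot: [-2.141, -2.297, 0.001]
wrist_force: [-0.2, -0.5, -2.5]
opening: 0.018
grip_force: 30.0
time: 16.97
position: [0.487, -0.0451, 0.2457]
ee_rot: [-2.141, -2.297, 0.001]
wrist_force: [-0.8, 0.2, -2.6]
opening: 0.0177
grip_force: 30.0
at [ 0.487  -0.0451  0.2457] head 94.02 tilt [-0.001  0.    -1.   ] shift [ 0.395 -2.412  1.232] turn 0 open 0.0177 grip 30.0 F [-0.8  0.2 -2.6] t 16.9667
[ 0.045 -0.05  -0.008]
109 (np.int64(346), np.int64(386), np.int64(114), np.int64(135))
```

```bash
python3 -m pendant '[[-0.04,0,-0.09,0,0],[-0.04,0,-0.09,0,0],[-0.04,0,-0.09,0,0],[-0.04,0,-0.07,0,0],[-0.04,0,-0.05,0,0],[-0.04,0,-0.04,0,0],[-0.04,0,-0.04,0,0],[-0.04,0,-0.04,0,0],[-0.04,0,-0.04,0,0],[-0.04,0,-0.04,0,0]]'
python3 - <<'E'
from h import *
to([0,0,0]);im=snap('side','s10');t=snap("top","t10")
for c in("side","top"):
  for d in viewer.cut_out(c,"walnut_1"): print(c,d["xy"],d["confidence"],d["mask"].sum())
a=cv2.resize(im[90:250,290:450],(400,400),interpolation=cv2.INTER_CUBIC);b=cv2.resize(t[200:320,360:480],(400,400),interpolation=cv2.INTER_CUBIC)
cv2.imwrite("pics/g10.png",cv2.cvtColor(np.hstack([a,b]),cv2.COLOR_RGB2BGR))
E
```

```text
time: 18.0
position: [0.4881, -0.0533, 0.2547]
ee_rot: [2.142, 2.298, 0.0]
wrist_force: [-0.0, -0.0, -2.3]
opening: 0.0174
grip_force: 30.0
at [ 0.4881 -0.0533  0.2547] head 94.01 tilt [ 0. -0. -1.] shift [ 0.436 -2.416  1.273] turn 0 open 0.0174 grip 30.0 F [-0.  -0.  -2.3] t 18.0
```

View pics/g10.png

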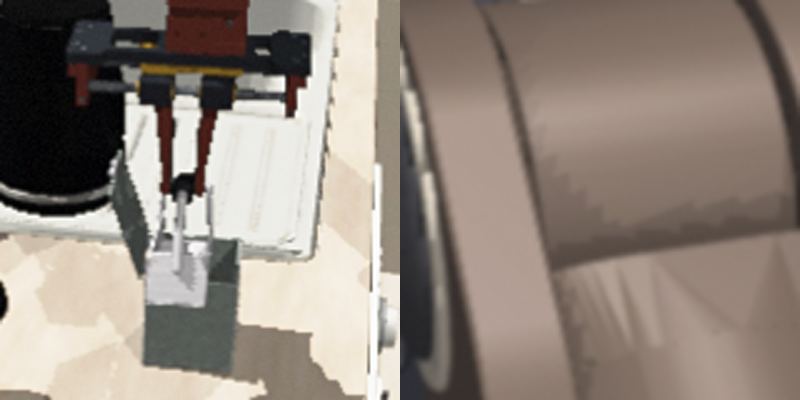

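```bash
python3 -m pendant '[[0,0,-0.05,0,0],[0,0,-0.14,0,0],[0,0,-0.23,0,0],[0,0,-0.3,0,0],[0.06,0,-0.34,0,0],[0.18,0,-0.35,0,0],[0.32,0,-0.35,0,0],[0.46,0,-0.35,0,0],[0.6,0,-0.35,0,0],[0.7,0,-0.35,0,0],[0.75,0,-0.35,0,0],[0.75,0,-0.35,0,0]]'
python3 -m pendant '[[0.02,0,0.08,0,0],[0.02,0,0.2,0,0],[0.02,0,0.32,0,0],[0.02,0,0.44,0,0],[0.02,0,0.55,0,0],[0.02,0,0.63,0,0],[0.02,0,0.65,0,0],[0.02,0,0.65,0,0]]'
python3 - <<'E'
from h import *
to([.487,.19,.102]);t=snap("top","t11");snap("side","s11")
for c in("top","side"):
  for d in viewer.cut_out(c,"walnut_1"): print(c,d["xy"],d["confidence"],d["mask"].sum())
def orange(im):
  h=cv2.cvtColor(im,cv2.COLOR_RGB2HSV);m=((h[...,0]>8)&(h[...,0]<22)&(h[...,1]>140)&(h[...,2]>60)).astype(np.uint8)
  n,l,st,ce=cv2.connectedComponentsWithStats(m);return [(np.round(ce[i]).tolist(),int(st[i,4])) for i in range(1,n) if st[i,4]>25]
print(orange(t))
E
```

```text
time: 19.2
position: [0.4769, 0.0994, 0.325]
ee_rot: [-2.137, -2.302, -0.001]
wrist_force: [0.4, -1.0, -3.0]
opening: 0.0179
grip_force: 30.0
time: 19.87
position: [0.4769, 0.0989, 0.1937]
ee_rot: [-2.143, -2.295, 0.003]
wrist_force: [-0.3, 0.5, -2.6]
opening: 0.0175
grip_force: 30.0
at [0.4769 0.0989 0.1937] head 93.92 tilt [-0.002 -0.001 -1.   ] shift [0.451 0.083 0.458] turn 0 open 0.0175 grip 30.0 F [-0.3  0.5 -2.6] t 19.8667
top [428.6, 253.3] 0.63 233
side [355.0, 261.2] 0.29 1413
[]
```

```bash
python3 -m pendant '[[0,0,0.04,0,0],[0.02,0,0.08,0,0],[0.04,0,0.12,0,0],[0.07,0,0.16,0,0],[0.1,0,0.19,0,0],[0.13,0,0.22,0,0],[0.16,0,0.25,0,0]]'
python3 -m pendant '[[0.04,0,0.03,0,0],[0.08,0,0.06,0,0],[0.12,0,0.09,0,0],[0.15,0,0.12,0,0],[0.18,0,0.14,0,0],[0.21,0,0.16,0,0]]'
python3 - <<'E'
from h import *
to([.487,.19,.102])
im=cv2.imread("pics/t11.png");h=cv2.cvtColor(im,cv2.COLOR_BGR2HSV)[235:290:2,400:456:2]
for r in h: print("".join("#" if (p[0]<25 and p[1]>90) else "." for p in r))
E
```

```text
time: 20.65
position: [0.4749, 0.1333, 0.1439]
ee_rot: [-2.141, -2.298, 0.0]
wrist_force: [0.3, -0.9, -1.5]
opening: 0.0175
grip_force: 30.0
time: 21.15
position: [0.4721, 0.1746, 0.1122]
ee_rot: [2.142, 2.298, -0.001]
wrist_force: [0.4, -1.9, 0.0]
opening: 0.0178
grip_force: 30.0
at [0.4721 0.1746 0.1122] head 94.02 tilt [-0.    -0.001 -1.   ] shift [0.072 0.08  0.051] turn 0 open 0.0178 grip 30.0 F [ 0.4 -1.9  0. ] t 21.15
............................
............................
............................
............................
............................
............................
............###.............
...##.....#######...........
...####...#######...........
...####...########..........
...#####..########..........
...#####..#######...........
...#####..#######...........
....###....#####............
....##......................
............................
............................
............#####...........
...........#######..........
...........#######..........
...........########.........
...........########.........
...........#######..........
............#####...........
............................
............................
............................
............................
```

```bash
python3 -m pendant '[[0.02,0,0.015,0,0],[0.03,0,0.03,0,0],[0.03,0,0.045,0,0],[0.03,0,0.055,0,0],[0.03,0,0.06,0,0],[0.03,0,0.06,0,0]]'
python3 - <<'E'
from h import *
to([.487,.19,.102]);snap("side");snap("top")
L=viewer.mark_of("side","scoop_lip")[0];T=viewer.mark_of("top","scoop_lip")
print(L,T[:2]);pitch("side",L["xy"])
if T: print(at_z("top",T[0]["xy"],.0175),tri(ray("side",L["xy"]),ray("top",T[0]["xy"])))
E
```

```text
time: 21.65
position: [0.4725, 0.1813, 0.1024]
ee_rot: [2.142, 2.297, 0.004]
wrist_force: [-5.5, 2.1, 17.3]
opening: 0.0177
grip_force: 30.0
at [0.4725 0.1813 0.1024] head 94.01 tilt [ 0.002  0.001 -1.   ] shift [0.038 0.075 0.002] turn 0 open 0.0177 grip 30.0 F [-5.5  2.1 17.3] t 21.65
{'xy': [355.9, 273.8], 'confidence': 0.66} [{'xy': [320.8, 269.3], 'confidence': 0.96}]
lip world [ 0.489  -0.0485 -0.0337] along 0.2306 dz -0.1361 dist 0.2677 nose down deg 5.4
[0.48201285 0.0114871  0.0175    ] [0.48205172 0.01149564 0.01770478]
```

```bash
python3 -m pendant '[[0,0,-0.005,0,0],[0,0,-0.005,0,0.35],[0,0,-0.005,0,0.35],[0,0,-0.005,0,0.35],[0,0,-0.03,0,0.35],[0,0,-0.1,0,0.35],[0,0,-0.25,0,0.2],[0,0,-0.45,0,0],[0,0,-0.6,0,0],[0,0,-0.7,0,0],[0,0,-0.7,0,0]]'
python3 - <<'E'
from h import *
snap("side","s12");snap("top","t12")
for k,z in(("scoop",0),("scoop_lip",.0175),("scoop_grip",.09),("tin",0),("tin_mouth",.1),("tin_lid_edge",0)):
  r=marks(k)
  for c in r:
    for d in r[c][:1]: print(k,c,d["xy"],d["confidence"],np.round(at_z(c,d["xy"],z),3))
  if r["top"] and r["side"]: print("  tri",np.round(tri(ray("top",r["top"][0]["xy"]),ray("side",r["side"][0]["xy"])),4))
to([.64,-.17,.3])
E
```

```text
time: 22.77
position: [0.4735, 0.1811, 0.245]
ee_rot: [2.14, 2.295, 0.009]
wrist_force: [0.8, 0.5, 0.5]
opening: 0.0015
grip_force: 0.0
scoop top [275.7, 272.0] 0.75 [0.477 0.107 0.   ]
scoop side [351.4, 307.8] 0.57 [0.478 0.098 0.   ]
  tri [0.4767 0.1065 0.0083]
scoop_lip top [324.4, 269.3] 0.77 [0.482 0.004 0.017]
scoop_lip side [358.6, 271.8] 0.72 [0.477 0.003 0.017]
  tri [0.4797 0.0037 0.0175]
scoop_grip side [349.3, 279.8] 0.82 [0.482 0.116 0.09 ]
tin top [413.0, 266.2] 0.55 [ 0.488 -0.187  0.   ]
tin side [367.9, 227.8] 0.89 [ 0.481 -0.19   0.   ]
  tri [ 0.4843 -0.1866  0.0022]
tin_mouth top [429.6, 263.3] 0.95 [ 0.492 -0.196  0.1  ]
tin_mouth side [367.0, 194.1] 0.94 [ 0.488 -0.185  0.1  ]
  tri [ 0.4906 -0.198   0.0923]
tin_lid_edge top [433.8, 217.2] 0.63 [ 0.593 -0.235  0.   ]
tin_lid_edge side [334.8, 156.2] 0.41 [ 0.634 -0.558  0.   ]
  tri [ 0.5674 -0.1792  0.1946]
at [0.4717 0.1802 0.2405] head 94.01 tilt [-0.  0. -1.] shift [-1.805  0.717 -0.298] turn 0 open 0.0005 grip 0.0 F [-0.5 -0.3  0.2] t 23.4667
```

```bash
python3 -m pendant '[[-0.1,0.03,0,0,0],[-0.27,0.09,0,0,0],[-0.44,0.15,0,0,0],[-0.6,0.2,0,0,0],[-0.77,0.26,0,0,0],[-0.94,0.32,0,0,0],[-0.94,0.32,0,0,0]]'
python3 -m pendant '[[-0.17,0.06,0,0,0],[-0.34,0.12,0,0,0],[-0.5,0.17,0,0,0],[-0.67,0.23,0,0,0],[-0.84,0.28,0,0,0],[-0.94,0.32,0,0,0],[-0.94,0.32,0,0,0],[-0.94,0.32,0,0,0]]'
python3 -c "
from h import *
to([.625,-.187,.176],94)"
```

```text
time: 24.05
position: [0.5508, -0.0113, 0.2399]
ee_rot: [2.152, 2.286, -0.003]
wrist_force: [0.2, -0.8, 0.6]
opening: 0.0004
grip_force: 0.0
time: 24.72
position: [0.6256, -0.187, 0.2398]
ee_rot: [-2.145, -2.294, 0.0]
wrist_force: [-0.2, 0.8, 0.6]
opening: 0.0006
grip_force: 0.0
at [ 0.6256 -0.187   0.2398] head 93.86 tilt [-0.001  0.001 -1.   ] shift [ 0.    -0.003  0.319] turn -0.002 open 0.0006 grip 0.0 F [-0.2  0.8  0.6] t 24.7167
```

```bash
python3 -m pendant '[[0,0,0.1,0,0],[0,0,0.22,0,0],[0,0,0.32,0,0],[0,0,0.32,0,0],[0.005,-0.08,0.32,0,0],[0.01,-0.16,0.32,0,0],[0.015,-0.24,0.32,0,0],[0.02,-0.32,0.32,0,0],[0.03,-0.4,0.32,0,0],[0.035,-0.48,0.32,0,0],[0.04,-0.56,0.32,0,0],[0.044,-0.62,0.32,0,0]]'
python3 -c "
from h import *
to([.475,-.187,.14],94);snap('side');snap('top')
r=marks('tin_lid_edge');print(r)
if r['top'] and r['side']:print(tri(ray('top',r['top'][0]['xy']),ray('side',r['side'][0]['xy'])))"
```

```text
time: 25.72
position: [0.5009, -0.1847, 0.1782]
ee_rot: [2.14, 2.298, 0.001]
wrist_force: [1.5, 0.2, 0.1]
opening: 0.0007
grip_force: 0.3
at [ 0.5009 -0.1847  0.1782] head 94.09 tilt [ 0.002 -0.001 -1.   ] shift [-0.002 -0.13   0.191] turn 0.001 open 0.0007 grip 0.3 F [1.5 0.2 0.1] t 25.7167
{'top': [{'xy': [435.5, 266.3], 'confidence': 0.85}], 'side': [{'xy': [373.2, 160.4], 'confidence': 0.83}, {'xy': [259.6, 324.0], 'confidence': 0.45}, {'xy': [263.6, 293.4], 'confidence': 0.44}]}
[ 0.48152496 -0.18107153  0.19227967]
```

Lid follows. Arc down to shut.

```bash
python3 -m pendant '[[0,-0.05,0.04,0,0],[0,-0.09,0.08,0,0],[0,-0.11,0.13,0,0],[0,-0.13,0.19,0,0],[0,-0.14,0.23,0,0],[0,-0.15,0.27,0,0],[0,-0.155,0.3,0,0],[0,-0.16,0.32,0,0],[0,-0.16,0.33,0,0],[0,-0.16,0.33,0,0]]'
python3 -c "
from h import *
to([.475,-.187,.114],94);snap('side');snap('top')
r=marks('tin_lid_edge');print(r)
if r['top'] and r['side']:print(tri(ray('top',r['top'][0]['xy']),ray('side',r['side'][0]['xy'])))"
```

```text
time: 26.75
position: [0.4704, -0.188, 0.1147]
ee_rot: [2.14, 2.296, -0.003]
wrist_force: [-15.9, 4.9, 48.2]
opening: 0.0008
grip_force: 24.2
at [ 0.4704 -0.188   0.1147] head 94.02 tilt [ 0.001 -0.003 -1.   ] shift [0.003 0.023 0.003] turn 0.0 open 0.0008 grip 24.2 F [-15.9   4.9  48.2] t 26.75
{'top': [{'xy': [426.7, 287.8], 'confidence': 0.71}], 'side': [{'xy': [389.1, 191.4], 'confidence': 0.58}]}
[ 0.44105267 -0.18628925  0.11289576]
```

```bash
python3 -m pendant '[[0,0,-0.06,0,0],[0,0,-0.2,0,0],[0,0,-0.4,0,0],[0,0,-0.6,0,0],[0,0,-0.8,0,0],[-0.1,-0.2,-0.9,0,0],[-0.3,-0.4,-0.9,0,0],[-0.5,-0.6,-0.9,0,0],[-0.7,-0.7,-0.9,0,0],[-0.9,-0.7,-0.9,0,0],[-1,-0.7,-0.9,0,0],[-1,-0.7,-0.9,0,0]]'
python3 - <<'E'
from h import *
to([0,0,0]);im=snap("side","s13");t=snap("top","t13")
for k in("tin_lid_edge","tin","scoop","scoop_lip","pepper_mill","jar_c"):
  r=marks(k)
  for c in r: print(k,c,[(np.round(d["xy"],1).tolist(),round(d["confidence"],2),np.round(at_z(c,d["xy"],.103 if "lid" in k else .0175 if "lip" in k else 0),3).tolist()) for d in r[c][:2]])
  if r["top"] and r["side"]: print("  tri",np.round(tri(ray("top",r["top"][0]["xy"]),ray("side",r["side"][0]["xy"])),3))
print([(d["xy"],d["confidence"]) for c in("top","side") for d in viewer.search_frame(c,"walnut_1")])
E
```

```text
time: 27.95
position: [0.3407, -0.4039, 0.2901]
ee_rot: [2.15, 2.289, -0.003]
wrist_force: [-1.1, -0.2, 0.3]
opening: 0.0007
grip_force: 0.0
at [ 0.3407 -0.4039  0.2901] head 93.58 tilt [-0.001 -0.002 -1.   ] shift [ 2.125 -1.573  1.447] turn 0 open 0.0007 grip 0.0 F [-1.1 -0.2  0.3] t 27.95
tin_lid_edge top [([429.2, 286.2], 0.81, [0.448, -0.193, 0.103])]
tin_lid_edge side [([388.1, 192.7], 0.94, [0.44, -0.197, 0.103]), ([264.0, 292.5], 0.53, [0.625, 0.196, 0.103])]
  tri [ 0.444 -0.193  0.105]
tin top [([414.1, 261.9], 0.98, [0.497, -0.189, 0.0])]
tin side [([367.2, 226.3], 0.6, [0.484, -0.196, 0.0])]
  tri [ 0.49  -0.189  0.005]
scoop top [([276.0, 273.0], 0.95, [0.475, 0.107, 0.0]), ([322.6, 266.9], 0.26, [0.487, 0.007, 0.0])]
scoop side [([350.4, 312.1], 0.88, [0.478, 0.111, 0.0])]
  tri [ 0.476  0.107 -0.003]
scoop_lip top [([325.3, 268.5], 0.81, [0.484, 0.002, 0.017])]
scoop_lip side [([355.7, 272.8], 0.96, [0.483, 0.008, 0.017])]
  tri [0.484 0.002 0.012]
pepper_mill top [([321.9, 183.3], 0.84, [0.668, 0.008, 0.0])]
pepper_mill side [([275.0, 267.2], 0.96, [0.666, 0.005, 0.0]), ([352.6, 282.7], 0.5, [0.487, 0.022, 0.0])]
  tri [0.666 0.008 0.002]
jar_c top [([243.7, 192.1], 0.9, [0.649, 0.177, 0.0]), ([278.5, 186.0], 0.58, [0.662, 0.102, 0.0])]
jar_c side [([264.0, 294.6], 0.59, [0.663, 0.096, 0.0]), ([256.9, 322.5], 0.57, [0.654, 0.176, 0.0])]
  tri [0.637 0.166 0.069]
[([237.4, 186.0], 0.47), ([365.6, 207.6], 0.17)]
```

```bash
python3 -c "
from rig import bot
print(bot.close_job())"
```

```text
the job is handed in; nothing more can be done
None
```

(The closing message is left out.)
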